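# Fetch the masking tape from behind the paint bottles

### The job

In the paint tray a roll of blue masking tape lies behind three paint bottles. Move all three bottles aside onto the square of cardboard, then take the tape out and put it over the pin of the tape holder, lying flat on its block, and only then stand each bottle back in the tray, centred on the disc of its own colour. Keep the bottles upright and set everything down gently: nothing may be dropped.

Things in the scene. Friction and masses are not known exactly. Their poses are not given: they have to be found in the camera images.
- red_bottle: red closed paint bottle standing upright: round body 54 mm across, 90 mm high incl. shoulder (the shoulder narrows over the top 8 mm), and on it a red screw cap 34 mm across, 45 mm high (135 mm in all; white ring at the cap's foot, paper label on the body). The cap can be gripped from any side. About 0.22 kg. Origin: centre of the underside, z up.
- yellow_bottle: yellow closed paint bottle standing upright: round body 54 mm across, 90 mm high incl. shoulder (the shoulder narrows over the top 8 mm), and on it a yellow screw cap 34 mm across, 45 mm high (135 mm in all; white ring at the cap's foot, paper label on the body). The cap can be gripped from any side. About 0.22 kg. Origin: centre of the underside, z up.
- green_bottle: green closed paint bottle standing upright: round body 54 mm across, 90 mm high incl. shoulder (the shoulder narrows over the top 8 mm), and on it a green screw cap 34 mm across, 45 mm high (135 mm in all; white ring at the cap's foot, paper label on the body). The cap can be gripped from any side. About 0.22 kg. Origin: centre of the underside, z up.
- red_disc: red round disc, 72 mm across and 3 mm thick, fixed on the tray floor: the place of the red bottle, which stands on it at the start. Its rim shows around the bottle. Origin: centre of the underside (top face 3 mm above it).
- yellow_disc: yellow round disc, 72 mm across and 3 mm thick, fixed on the tray floor: the place of the yellow bottle, which stands on it at the start. Its rim shows around the bottle. Origin: centre of the underside (top face 3 mm above it).
- green_disc: green round disc, 72 mm across and 3 mm thick, fixed on the tray floor: the place of the green bottle, which stands on it at the start. Its rim shows around the bottle. Origin: centre of the underside (top face 3 mm above it).
- tape: roll of blue masking tape lying flat in the tray behind the three bottles: 60 mm outside, 32 mm hole, 24 mm high, 50 g, rigid. Origin: centre of the underside, in the middle of the hole; z is the roll's axis. While the bottles stand round it there is no room for a gripper.
- holder: tape holder: dark square wooden block 90 x 90 x 15 mm, fixed to the table, with an upright metal pin in the middle, 8 mm thick, rising 45 mm above the block (top 60 mm above the table). Origin: centre of the block's underside at table height, on the pin's axis.
- mat: square sheet of light brown cardboard, 200 x 200 x 3 mm, fixed flat on the table, free of things: the side area. Origin: centre of its underside at table height; x and y along its edges; top face 3 mm up. Room for the three bottles, e.g. at 42 mm to either side of its centre along x and y.
- tray: fixed light wooden tray, 240 (x) by 250 mm: floor 8 mm thick, rim 22 mm high at the back (+x) and sides, front (-x) open. Origin: centre of the underside, at table height. Discs at x -34, y 0 and x 5, y +-66 mm (colours vary), tape near x 40, y 0. Grey sanding block and black-lidded jar (35 mm high) in the front corners stay. Tray, cardboard, holder: any of left, centre, right.
Not all that is in view belongs to the job. There is more than one size of the yellow_bottle; the job needs the larger. Several things have the shape of the green_bottle; the one meant has the colours described above.

How it is judged:
On the way, in this order (a step that is already met when the one before it is completed fails the run):
1. all three bottles stand upright on the cardboard (x of red_bottle in the frame of mat between -0.085 and 0.085 m and y of red_bottle in the frame of mat between -0.085 and 0.085 m and z of each of red_bottle, yellow_bottle, green_bottle in the frame of mat below 0.008 m and angle between each of red_bottle, yellow_bottle, green_bottle's own z axis and vertical below 0.1 rad and x of yellow_bottle in the frame of mat between -0.085 and 0.085 m and y of yellow_bottle in the frame of mat between -0.085 and 0.085 m and x of green_bottle in the frame of mat between -0.085 and 0.085 m and y of green_bottle in the frame of mat between -0.085 and 0.085 m), for 0.2 s.
2. with the bottles still aside, the tape lies flat on the holder's block, over its pin (all of step 1 and horizontal distance between tape and holder below 0.014 m and z of tape in the frame of holder below 0.02 m and angle between tape's own z axis and vertical below 0.1 rad and linear speed of tape below 0.02 m/s), for 0.2 s.
At the end, for the whole second after the job is handed in: Each bottle stands upright (within 0.1 rad) at rest on the disc of its own colour, its axis within 12 mm of the disc's centre; the tape lies flat on the holder's block, over the pin (axes within 14 mm, the roll's underside less than 5 mm above the block), at rest (horizontal distance between red_bottle and red_disc below 0.012 m and z of red_bottle in the frame of red_disc below 0.008 m and angle between each of red_bottle, yellow_bottle, green_bottle, tape's own z axis and vertical below 0.1 rad and linear speed of each of red_bottle, yellow_bottle, green_bottle, tape below 0.02 m/s and horizontal distance between yellow_bottle and yellow_disc below 0.012 m and z of yellow_bottle in the frame of yellow_disc below 0.008 m and horizontal distance between green_bottle and green_disc below 0.012 m and z of green_bottle in the frame of green_disc below 0.008 m and horizontal distance between tape and holder below 0.014 m and z of tape in the frame of holder below 0.02 m); the robot touches nothing.
It fails at once if a bottle is tipped by more than 0.6 rad (angle between any of red_bottle, yellow_bottle, green_bottle's own z axis and vertical above 0.6 rad).
It fails at once if a bottle falls freely, dropped (underside more than 40 mm above the table and touched by nothing) ((height (world z) of red_bottle above 0.04 m and contact force between red_bottle and anything else below 0.01 N) or (height (world z) of yellow_bottle above 0.04 m and contact force between yellow_bottle and anything else below 0.01 N) or (height (world z) of green_bottle above 0.04 m and contact force between green_bottle and anything else below 0.01 N)).
It fails at once if the tape falls freely, dropped from above the pin (underside more than 65 mm above the table and touched by nothing) (height (world z) of tape above 0.065 m and contact force between tape and anything else below 0.01 N).
It also fails if it takes over 144 s, if anything falls off the work surface, if the arm or the gripper's body presses on something with over 40 N, if the wrist force passes 120 N, or if a joint passes its speed limit or range.

### The arm

A 6-joint arm with a two-finger parallel gripper is mounted at the origin on the work surface. World frame = base frame: x ahead of the robot, y to its left, z up, the work surface at z = 0. Lengths are in m, angles in rad, forces in N, time in s.
With the tool pointing down it reaches from about 0.325 to 0.85 m from the base axis. Payload 15.5 kg.
Tool frame: the origin (TCP) lies at the very end of the fingers, on their centre line; the grasp point (between the pads) lies 19 mm behind it; z points along the fingers, y is the line along which they close (so a half turn about z gives the same grasp; the last joint's range is limited). The gripper opens to 91 mm and grips with 3 to 60 N. Pads are 32 mm wide; open, the fingers measure 118 mm over their backs; the gripper's body (76 mm by 178 mm) begins 60 mm behind the grasp point.
Start: joints at [1.091, 0.494, 1.345, -0, 1.302, -0.096], TCP at [0.235, 0.579, 0.214] pointing down, gripper open.
Joint ranges: [-2.91, 2.91], [-0.82, 2.16], [0.22, 2.67], [-1.22, 4.37], [0.12, 2.79], [-3.08, 3.08]. Speed limits (rad/s): [1.89, 1.89, 2.57, 3.01, 3.01, 3.01].

### API

Orientations are given as a rotation vector (axis times angle).
In Python, from rig import ctrl gives the robot as it stands. Calls block until the motion is done:
- ctrl.reach(position, orientation): joint-space move of the TCP to a pose.
- ctrl.movel(position, ori=None, speed=0.15, contact_N=None): straight line of the TCP; ori=None keeps the orientation; speed is the mean speed in m/s. With contact_N (N) it stops when the force on the tool has changed by that much, and returns True; else False.
- ctrl.move_j(angles): joint-space move.
- ctrl.command_gripper(opening, force=None): opening from 0.0 (shut) to 1.0 (fully open); force is the grip in N (None keeps the last); returns when the fingers have stopped.
- ctrl.pause(seconds).
- ctrl.ik(position, orientation): joint angles nearest the present ones, or None.
- ctrl.capture(name): name is "scene" or "side" or "wrist"; returns (picture, depth): 480x640x3 uint8, red, green, blue; 480x640 float32, m along the optical axis (not along the pixel's ray), 0 where there is no reading.
- ctrl.camera_model(name): a dict with "K" (3x3 intrinsics, pixels), "extrinsics" (4x4, takes a point from world to camera coordinates); the wrist camera has in their place "tool_from_camera" (4x4, takes a point from camera to tool coordinates, whose origin is the TCP and whose axes are the flange's). Camera axes: x right, y up, looking along -z (the intrinsics and any distortion apply to the point x, -y, -z); pixel columns grow to the right and rows downward; lengths in m; the calibration is good to about 2 mm. A picture is of the moment at which its call begins: read the wrist's pose just before it. camera_model takes no time and is no camera call.
A pose or a line that the arm cannot do raises ctrl.PlanningError and nothing moves.
- ctrl.sign_off(): hands the job in; it is judged then, once.
Trained networks look in the newest picture that a camera, given by its name, has taken for a name from the list of things; names that differ only in an ending like _2 or _b are one class to them, and where a whole thing is asked for, a point or a joint stands for the part that bears it (a point fixed in the world has none). Each returns a list of dicts, best first, with "confidence" (0 to 1); they miss things now and then, are a little off and sometimes report something else, mostly with a low value. They report only what shows in the picture. A call takes as long as a camera call. They do not tell look-alikes from the thing itself.
- ctrl.recognise(camera, query): "position" ([x, y, z] in m, in world coordinates, good to about 4 mm: the middle of the surface that is visible of it).
- ctrl.pinpoint(camera, query): "position" ([x, y, z] in m, in world coordinates, good to about 4 mm: a listed point, or the origin of a listed thing).
Readings, each from a call of its own:
- ctrl.current_time_s(): time.
- ctrl.current_qpos(): joint angles.
- ctrl.current_dq(): joint speeds.
- ctrl.current_tau(): joint torques, N m.
- ctrl.current_ee_pos(): TCP position.
- ctrl.current_ee_rot(): TCP orientation.
- ctrl.current_contact_force(): force on the tool from outside, world axes, zero at the start.
- ctrl.current_moment(): the same for the moment, N m.
- ctrl.current_grip_width(): opening from 0.0 (shut) to 1.0 (fully open).
- ctrl.current_finger_force(): force on a finger pad.
Only numpy, scipy, OpenCV 4.12 (cv2) and the standard library are available. Lean on these libraries where they do the work, as an engineer would, in place of code of your own. Each camera call takes 0.05 s, during which the arm holds its last target. There are 200 camera calls.

## Working session

There is one attempt and no reset: what is moved stays moved. The work goes in short steps, each a Python script; the robot and the scene stay as the last script left them, time stands still between calls to the robot, and variables do not carry over. Pictures are saved under pics/ and viewed, at most 14 in all, crops included, and the job is handed in when it is done.

```bash
ls; mkdir -p pics
python3 - <<'E'
from rig import ctrl
import cv2,numpy as np
for n in("scene","side"):
    im,d=ctrl.capture(n); cv2.imwrite(f"pics/{n}0.png",im[:,:,::-1])
    for q in ("red_bottle","yellow_bottle","green_bottle","tape","holder","mat","tray","red_disc","yellow_disc","green_disc"):
        for r in ctrl.pinpoint(n,q): print(n,q,np.round(r["position"],3),round(r["confidence"],2))
print(ctrl.current_time_s(),ctrl.current_ee_rot())
E
```

```text
pics
scene red_bottle [ 0.541 -0.002  0.016] 0.87
scene yellow_bottle [ 0.571 -0.071  0.013] 0.59
scene green_bottle [0.576 0.058 0.012] 0.71
scene tape [ 0.62  -0.004  0.008] 0.87
scene holder [ 0.484 -0.282 -0.002] 0.97
scene mat [0.493 0.309 0.004] 0.96
scene tray [ 0.578 -0.002 -0.001] 0.67
scene red_disc [ 0.542 -0.002  0.006] 0.45
scene yellow_disc [ 0.572 -0.068  0.008] 0.53
scene yellow_disc [ 0.571 -0.075  0.012] 0.19
scene green_disc [0.58  0.057 0.007] 0.75
side red_bottle [ 0.544 -0.001  0.012] 0.73
side yellow_bottle [ 0.573 -0.073  0.012] 0.98
side yellow_bottle [ 0.579 -0.188 -0.004] 0.59
side yellow_bottle [0.582 0.062 0.008] 0.51
side green_bottle [0.809 0.002 0.002] 0.8
side tape [ 0.616 -0.004  0.008] 0.62
side holder [ 0.485 -0.283 -0.003] 0.75
side mat [0.494 0.308 0.001] 0.84
side tray [ 0.572 -0.004 -0.003] 0.79
side tray [ 0.485 -0.284 -0.002] 0.73
side red_disc [ 0.541 -0.005  0.008] 0.71
side yellow_disc [ 0.575 -0.073  0.003] 0.7
side green_disc [0.581 0.062 0.008] 0.53
1.1 [-6.00736076e-01 -3.08360559e+00  8.05056549e-06]
```

View pics/scene0.png

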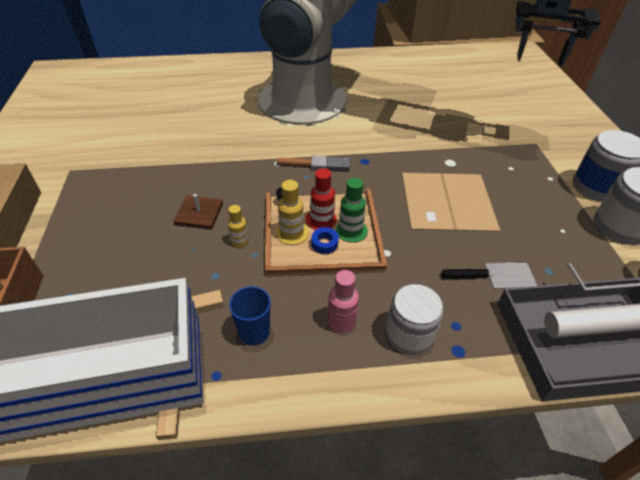

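View pics/side0.png

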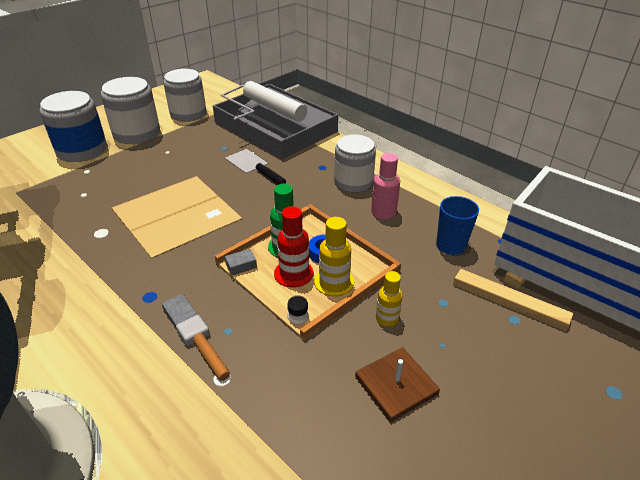

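The scene camera shows the tray in the centre, with red at px (322,200), yellow (291,215), green (353,210) and the tape (325,240). The mat is at (450,200) and the holder at (198,210). The small yellow bottle at (237,227) and the pink one at (343,300) are decoys. Next I'll refine these positions from above with the wrist camera.

```bash
cat > h.py <<'E'
from rig import ctrl
import cv2,numpy as np
from scipy.spatial.transform import Rotation as Rn
def down(a):  # closing axis at angle a in the xy plane
    y=np.array([np.cos(a),np.sin(a),0]); z=np.array([0,0,-1.])
    return Rn.from_matrix(np.c_[np.cross(y,z),y,z]).as_rotvec()
def cloud(name,T=None):
    """picture, world points (HxWx3), NaN where no reading"""
    if name=="wrist":
        p=np.array(ctrl.current_ee_pos());R=Rn.from_rotvec(ctrl.current_ee_rot()).as_matrix()
    im,d=ctrl.capture(name); c=ctrl.camera_model(name); K=np.array(c["K"])
    v,u=np.mgrid[:480,:640]; d=np.where(d>0,d,np.nan)
    P=np.stack([(u-K[0,2])/K[0,0]*d,-(v-K[1,2])/K[1,1]*d,-d],-1)
    if name=="wrist":
        T=np.array(c["tool_from_camera"]); P=P@T[:3,:3].T+T[:3,3]; return im,P@R.T+p
    T=np.linalg.inv(np.array(c["extrinsics"])); return im,P@T[:3,:3].T+T[:3,3]
def hue(im): 
    h=cv2.cvtColor(im,cv2.COLOR_RGB2HSV); return h[...,0].astype(int),h[...,1],h[...,2]
HUES={"red":(172,8),"yellow":(20,33),"green":(50,80),"blue":(110,130)}
def mask(im,c):
    h,s,v=hue(im);a,b=HUES[c]
    return ((h>=a)&(h<=b) if a<b else (h>=a)|(h<=b))&(s>130)&(v>50)
def near(P,xy,r): return np.hypot(P[...,0]-xy[0],P[...,1]-xy[1])<r
def circ(pts):
    (x,y),r=cv2.minEnclosingCircle(pts[:,:2].astype(np.float32)); return np.round([x,y,r],4)
def report(im,P,zc=(.13,.16)):
    for c,xy in dict(red=(.541,-.002),yellow=(.573,-.072),green=(.58,.06)).items():
        m=mask(im,c)&near(P,xy,.035)&(P[...,2]>zc[0])&(P[...,2]<zc[1])
        if m.sum()>5:
            q=P[m]; t=q[q[:,2]>np.percentile(q[:,2],90)-.004]; print(c,len(t),"circ",circ(t),"mean",t.mean(0).round(4))
    m=mask(im,"blue")&near(P,(.618,-.004),.05)&(P[...,2]>.022)&(P[...,2]<.045)
    if m.sum()>5: print("tape",m.sum(),circ(P[m]),P[m].mean(0).round(4))
E
python3 - <<'E'
from h import *
print("c",ctrl.camera_model("wrist")["tool_from_camera"])
im,P=cloud("scene"); report(im,P)
m=near(P,(.493,.309),.16)&(abs(P[...,2]-.003)<.006)&(hue(im)[2]>140)&(hue(im)[1]<170)&(hue(im)[1]>60)
print("mat",m.sum(),cv2.minAreaRect(P[m][:,:2].astype(np.float32)))
ctrl.reach([.54,0,.36],down(np.pi/2-.06))
im,P=cloud("wrist"); report(im,P); cv2.imwrite("pics/w1.png",im[:,:,::-1])
for q in ("red_bottle","yellow_bottle","green_bottle","tape"):
    for r in ctrl.pinpoint("wrist",q): print(q,np.round(r["position"],3),round(r["confidence"],2))
print(ctrl.current_qpos(),ctrl.current_time_s())
E
```

```text
c [[ 9.76640658e-04  9.72362577e-01  2.33473907e-01  6.46259439e-02]
 [ 9.99999483e-01 -1.01575464e-03  4.72928523e-05  8.49050148e-04]
 [ 2.83138004e-04  2.33473740e-01 -9.72363066e-01 -1.70613839e-01]
 [ 0.00000000e+00  0.00000000e+00  0.00000000e+00  1.00000000e+00]]
red 144 circ [ 0.5451 -0.0009  0.0176] mean [ 0.5456 -0.0012  0.1443]
yellow 154 circ [ 0.5745 -0.0721  0.0184] mean [ 0.5762 -0.0728  0.1444]
green 126 circ [0.5817 0.0585 0.0165] mean [0.5825 0.0581 0.1443]
tape 383 [ 0.6184 -0.004   0.0308] [ 0.6209 -0.0047  0.0293]
mat 4603 ((0.49411821365356445, 0.3120359778404236), (0.20313221216201782, 0.21167819201946259), 82.41300201416016)
red 783 circ [ 0.5435 -0.0011  0.017 ] mean [ 0.5429 -0.0013  0.1458]
yellow 745 circ [ 0.574  -0.0723  0.0168] mean [ 0.5737 -0.0723  0.1458]
tape 851 [ 0.6168 -0.0039  0.0291] [ 0.6162 -0.004   0.0319]
red_bottle [ 0.546 -0.001  0.013] 0.97
yellow_bottle [ 0.581 -0.193  0.001] 0.98
yellow_bottle [ 0.572 -0.075  0.01 ] 0.77
green_bottle [ 0.811  0.004 -0.003] 0.72
tape [ 0.612 -0.005  0.007] 0.87
[-1.09945362e-01  2.59758462e-01  1.31865702e+00  4.29772696e-05
  1.56337812e+00 -1.62127305e+00] 3.7833
```

View pics/w1.png

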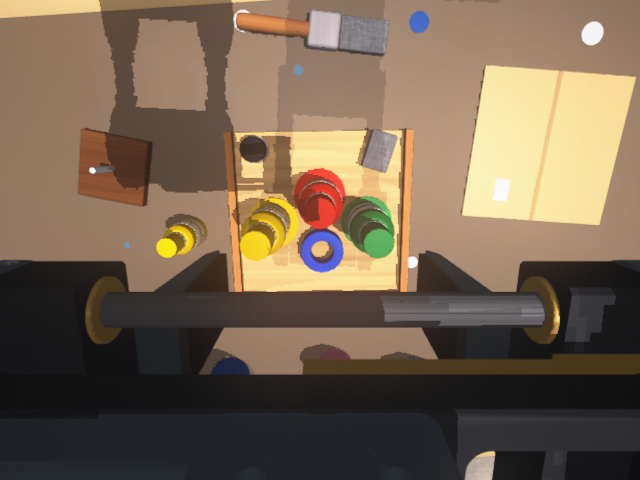

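The wrist view puts red at px (320,200), yellow (268,235), green (372,230), the tape (321,250) and the mat (550,145). The cap fits have r=17 mm and z=146 mm, so they match the given sizes. I'll move the bottles now, green first.

```bash
cat >> h.py <<'E'
A=down(np.pi/2-.06); H=.265
PICK=dict(green=(.581,.0585),red=(.5435,-.0012),yellow=(.574,-.0723))
MAT=dict(green=(.536,.345),red=(.452,.351),yellow=(.453,.267))
ZP,ZM=.108,.100   # TCP height with the bottle on its disc / on the mat
def pick(xy,z,force=25,op=.66,h=H):
    ctrl.movel([*xy,h],A,.35); ctrl.command_gripper(op)
    ctrl.movel([*xy,z+.05],speed=.3); ctrl.movel([*xy,z],speed=.1)
    ctrl.command_gripper(0,force); w=ctrl.current_grip_width()*91
    ctrl.movel([*xy,z+.02],speed=.08); ctrl.movel([*xy,h],speed=.25); return w
def place(xy,z,op=.66,h=H):
    ctrl.movel([*xy,h],A,.3); ctrl.movel([*xy,z+.03],speed=.2)
    ctrl.pause(.2)
    c=ctrl.movel([*xy,z-.004],speed=.03,contact_N=4); zz=ctrl.current_ee_pos()[2]
    ctrl.command_gripper(op); ctrl.pause(.1); ctrl.movel([*xy,z+.06],speed=.15); ctrl.movel([*xy,h],speed=.35); return c,round(zz,4)
E
python3 - <<'E'
from h import *
c="green"
print(pick(PICK[c],ZP),ctrl.current_contact_force(),ctrl.current_time_s())
print(place(MAT[c],ZM),ctrl.current_time_s())
im,_=ctrl.capture("side"); cv2.imwrite("pics/s2.png",im[:,:,::-1])
E
```

```text
33.23143814502821 [-0.04987753  0.0112869  -2.75804053] 7.7083
(True, np.float64(0.1)) 12.45
```

View pics/s2.png

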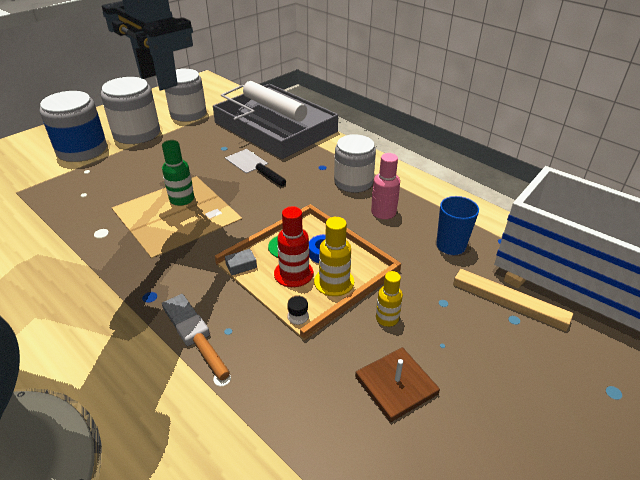

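The green bottle stands upright on the mat at px (178,175), and contact came at the expected height. Next come the other two, then a look at the tape and holder from above.

Run:
```python
from h import *
for c in ("red","yellow"):
    print(c,pick(PICK[c],ZP),place(MAT[c],ZM),ctrl.current_time_s())
ctrl.reach([.53,0,.36],A); im,P=cloud("wrist"); report(im,P); cv2.imwrite("pics/w3.png",im[:,:,::-1])
for c,xy in PICK.items():
    m=mask(im,c)&near(P,xy,.05)&(P[...,2]>.003)&(P[...,2]<.018); print(c,"disc",circ(P[m]),P[m].mean(0).round(4))
m=near(P,(.484,-.282),.02)&(P[...,2]>.04); print("pin",m.sum(),P[m].mean(0),np.nanmax(P[m][:,2]))
h,s,v=hue(im)
m=near(P,(.484,-.282),.075)&(abs(P[...,2]-.015)<.005); print("block",m.sum(),cv2.minAreaRect(P[m][:,:2].astype(np.float32)))
print(ctrl.current_time_s())
```

```text
red 33.55499217403944 (True, np.float64(0.0998)) 21.6417
yellow 33.683095228524635 (True, np.float64(0.0998)) 31.0333
tape 836 [ 0.6173 -0.0039  0.029 ] [ 0.6166 -0.0039  0.0319]
green disc [0. 0. 0.] [nan nan nan]
red disc [ 0.5401 -0.0036  0.0362] [ 0.5398 -0.0031  0.0109]
yellow disc [ 0.5769 -0.0712  0.0371] [ 0.5759 -0.0705  0.0109]
pin 86 [ 0.48759363 -0.28009453  0.05376935] 0.06265029281352935
block 4287 ((0.4876857101917267, -0.28208789229393005), (0.09145447611808777, 0.09006434679031372), 75.44686126708984)
32.2083<stdin>:6: RuntimeWarning: Mean of empty slice.
  ret = um.true_divide(
```

View pics/w3.png

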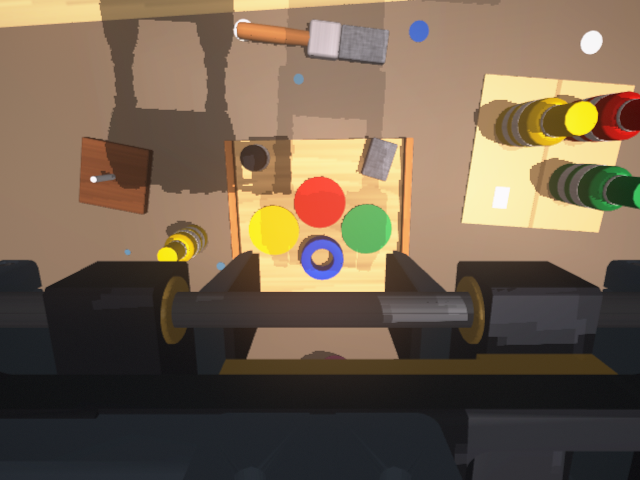

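All three bottles stand on the mat. The bare discs are at px (320,202) red, (274,230) yellow and (366,228) green, and the tape is at (321,258). Now I'll move the tape onto the pin.

Run:
```python
from h import *
HUES["green"]=(45,95)
im,P=cloud("wrist"); m=mask(im,"green")&near(P,(.581,.058),.05)&(P[...,2]>.003)&(P[...,2]<.018); print("green disc",circ(P[m]),P[m].mean(0).round(4))
print(pick((.617,-.004),.0145,25,.95,.2),ctrl.current_time_s())
x=(.4872,-.2818)
ctrl.movel([*x,.2],A,.3); ctrl.movel([*x,.085],speed=.15)
for n in("side","scene"):
    im,P=cloud(n); cv2.imwrite(f"pics/{n}4.png",cv2.resize(im[330:450,320:480] if n=="side" else im[140:260,120:280],None,fx=4,fy=4)[:,:,::-1])
print(ctrl.current_time_s())
```

```text
green disc [6.086e-01 8.220e-02 1.000e-04] [0.6086 0.0822 0.0105]
59.60552401340025 36.5083
38.7
```

View pics/side4.png

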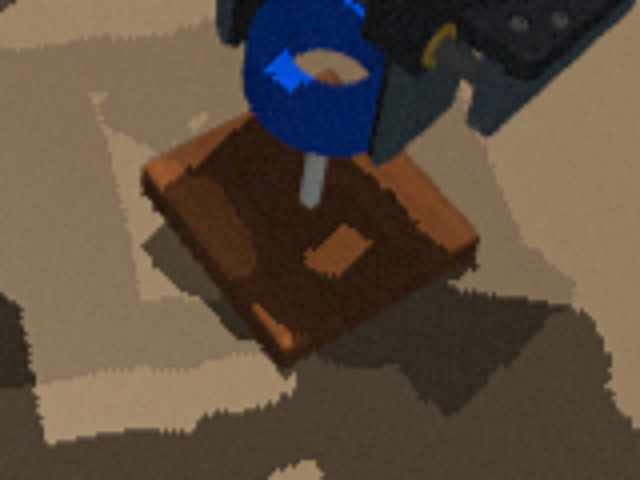

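View pics/scene4.png

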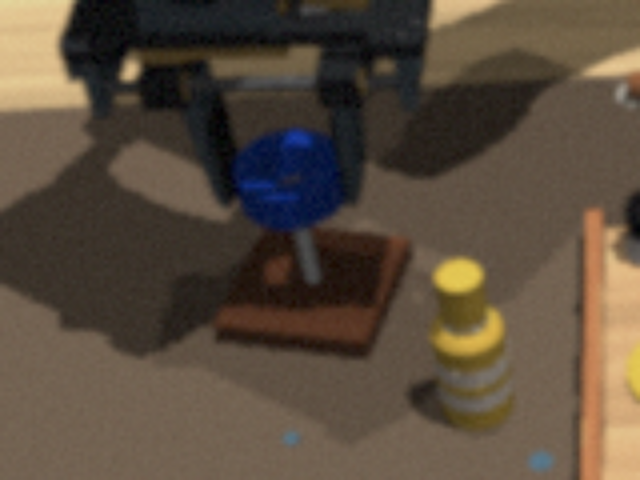

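The tape is held level, with the pin in line beneath the hole in both views. Now I'll lower it.

Run:
```python
from h import *
x=(.4872,-.2818)
ctrl.movel([*x,.035],speed=.08,contact_N=6); print(ctrl.current_ee_pos()); ctrl.pause(.2)
ctrl.movel([*x,.018],speed=.03,contact_N=4); print(ctrl.current_ee_pos())
ctrl.command_gripper(.95); ctrl.pause(.1); ctrl.movel([*x,.1],speed=.2); ctrl.movel([*x,H],speed=.35)
im,P=cloud("side"); m=mask(im,"blue")&near(P,x,.05); print("tape",circ(P[m]),np.nanmin(P[m][:,2]),np.nanmax(P[m][:,2]))
cv2.imwrite("pics/s5.png",im[:,:,::-1])
ctrl.reach([.53,0,.36],A); im,P=cloud("wrist")
g=near(P,x,.05)&mask(im,"blue"); print("tape w",circ(P[g]),P[g].mean(0))
i=np.nanargmin(np.hypot(P[...,0]-.581,P[...,1]-.0585)); c=im.reshape(-1,3)[i]; print("green rgb",c)
m=near(P,(.581,.0585),.05)&(im[...,1]>1.5*im[...,0].astype(float))&(im[...,1]>1.2*im[...,2].astype(float))
print("green disc",m.sum(),circ(P[m]),P[m].mean(0)); print(ctrl.current_time_s())
```

```text
[ 0.4873923  -0.28193599  0.03522817]
[ 0.48718613 -0.28179563  0.02136217]
tape [ 0.4808 -0.2895  0.0397] 0.014746177839136898 0.36188775037347826
tape w [ 0.4863 -0.2886  0.0377] [ 0.48662909 -0.27915435  0.03664858]
green rgb [107 183  99]
green disc 1849 [0.5815 0.0614 0.0353] [0.58136263 0.06112756 0.01085713]
43.25
```

View pics/s5.png

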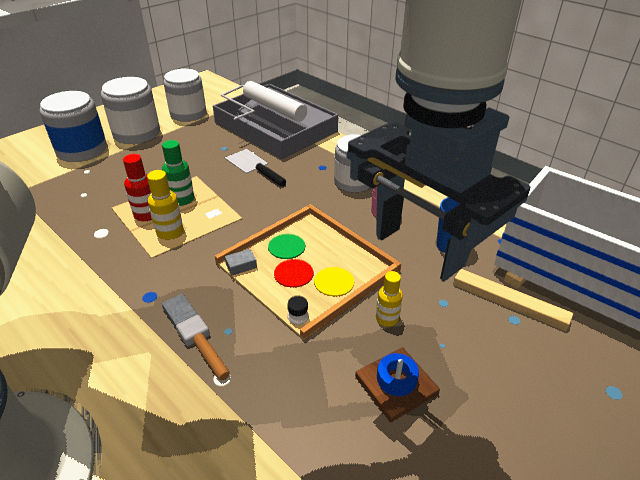

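The tape lies flat over the pin at px (398,373), and all three discs are located. Now I'll return the bottles to them.

Run:
```python
from h import *
D=dict(yellow=(.5764,-.0708),red=(.5400,-.0033),green=(.5814,.0612))
for c in D: print(c,pick(MAT[c],ZM+.001),place(D[c],ZP+.001),ctrl.current_time_s())
ctrl.reach([.50,0,.36],A); im,P=cloud("wrist"); report(im,P); cv2.imwrite("pics/w6.png",im[:,:,::-1])
g=near(P,D["green"],.03)&(P[...,2]>.142)&(P[...,2]<.16); print("green",g.sum(),circ(P[g]))
im,P=cloud("scene"); cv2.imwrite("pics/s6.png",im[:,:,::-1]); print(ctrl.current_time_s())
```

```text
yellow 33.61003420052538 (True, np.float64(0.1089)) 52.5833
red 33.625688345244804 (True, np.float64(0.1088)) 61.975
green 33.4194938291747 (True, np.float64(0.109)) 70.8333
red 728 circ [ 0.5387 -0.0028  0.0167] mean [ 0.5383 -0.0029  0.1458]
yellow 336 circ [ 0.5723 -0.0637  0.0146] mean [ 0.5731 -0.0632  0.1458]
green 222 circ [0.5806 0.0575 0.0121] mean [0.581  0.0558 0.1459]
green 413 [0.5777 0.0589 0.0158]
71.55
```

View pics/w6.png

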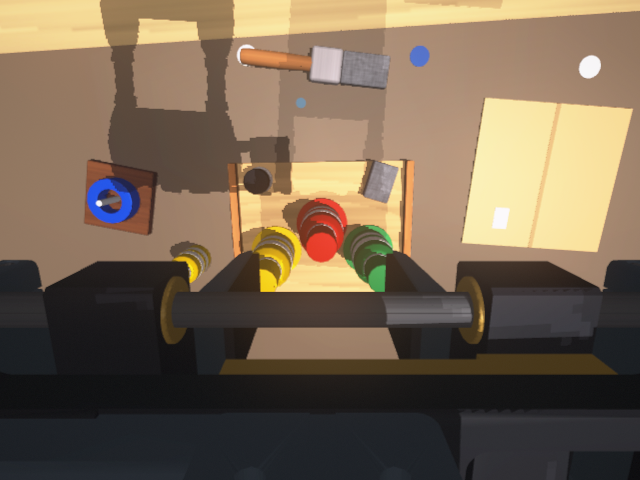

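View pics/s6.png

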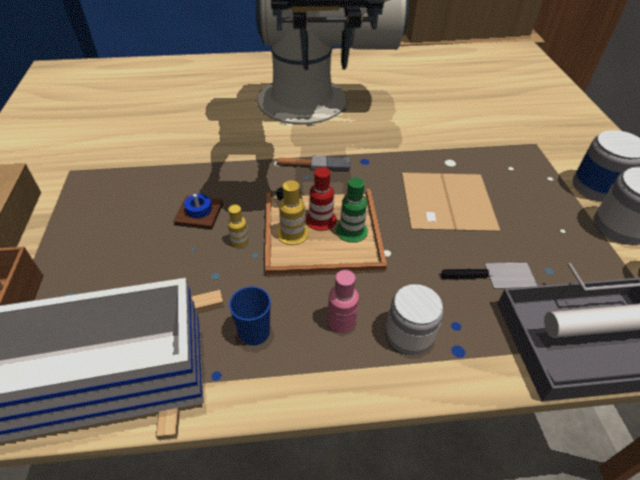

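Each bottle stands on its own disc, and the tape is on the pin at px (110,200) in the wrist view. The gripper hides part of the yellow and green caps there, so I'll check those from the scene camera and then hand in.

Run:
```python
from h import *
im,P=cloud("scene"); report(im,P)
ok=True
for c,xy in dict(yellow=(.5764,-.0708),red=(.5400,-.0033),green=(.5814,.0612)).items():
    g=near(P,xy,.03)&(P[...,2]>.139)&(P[...,2]<.16); e=circ(P[g])[:2]-[.001,0]-xy; print(c,e); ok&=np.hypot(*e)<.007
if ok: print(ctrl.sign_off())
```

```text
red 142 circ [ 0.5396 -0.0028  0.0182] mean [ 0.5416 -0.0028  0.1442]
yellow 149 circ [ 0.5772 -0.0703  0.017 ] mean [ 0.5776 -0.0706  0.1446]
green 120 circ [0.5801 0.0622 0.0164] mean [0.5819 0.0607 0.1445]
yellow [0.     0.0005]
red [-0.0011  0.002 ]
green [-0.0023  0.0018]
the job is handed in; nothing more can be done
None
```

The job is handed in: the tape lies flat over the holder pin, and each bottle stands upright within about 3 mm of its own disc's centre, as measured from the scene camera; the hand-in call returned no verdict.

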